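# Lift and slide the parts-well hatch, lay the staggered second course

### The arm

A 7-joint arm with a two-finger parallel gripper is mounted at the origin on the work surface. World frame = base frame: x ahead of the robot, y to its left, z up, the work surface at z = 0. Lengths are in mm, angles in rad, forces in N, time in s.
With the tool pointing down it reaches from about 400 to 925 mm from the base axis. Payload 5.6 kg.
Tool frame: the origin (TCP) lies midway between the tips of the shut fingers; the grasp point (between the pads) lies 19 mm behind it (env.hold_point_z is the distance from the TCP to the grasp point, in mm); z points along the fingers, y is the line along which they close (so a half turn about z gives the same grasp; the last joint's range is limited). The gripper opens to 85 mm and grips with 20 to 120 N. Pads are 22 mm wide; open, the fingers measure 114 mm over their backs; the gripper's body (76 mm by 85 mm) begins 54 mm behind the grasp point. The pads swing forward as they close: fully open they stand 13 mm farther back than shut.
Start: joints at [-1.231, 0.468, -0.012, 1.603, 0.006, 1.071, -0.056], TCP at [242.827, 602.945, 231.29] pointing down, gripper open.
Joint ranges: [-2.53, 2.53], [-0.31, 2.02], [-1.57, 1.55], [0.28, 2.44], [-1.29, 4.43], [0.15, 1.84], [-2.92, 2.92]. Speed limits (rad/s): [2.57, 2.57, 3.14, 3.14, 3.14, 3.14, 3.14].

### API

Orientations are given as a unit quaternion [x, y, z, w].
In Python, from station import monitor, imaging, workorder, env gives the robot as it stands.
- The arm moves only by the tool arm_command, never from a script. Its argument "steps" is a list of rows, each a list of 3 entries, a list of its own where there are three numbers: the shift along the world's x, y, z each as a share of 0.3 m, from -1 to 1, then the turn, a rotation vector about the world's x, y, z each as a share of 360 degrees, from -1 to 1, then the closure, from 0 (fully open) to 1 (shut). A call has 1 to 8 rows; each row shifts and turns the commanded pose from where the row before left it; what a row does not reach is not made up. A row lasts 1/8 s, in which the tool goes at most 62.5 mm and 10.7 degrees, less where a joint would pass 70% of its speed; a pose out of reach is approached as far as the arm can. A call with a number of a shift or a turn outside -1 to 1 is refused whole. A call with a gripper value outside its range is refused whole. The fingers move at their own pace and stop on an object; "grip_force" is the grip in N (left out, the last holds). Time passes only in rows, so rows that do not move let the fingers close. It gives the time, the measured TCP pose, the force, the opening and the grip force at its end, in the units of the state.
- monitor.observe(): the state, without advancing time (a new reading comes with each control period).
- imaging.camera(name): name is "side" or "top"; returns (picture, depth): 480x640x3 uint8, red, green, blue; 480x640 float32, mm along the optical axis (not along the pixel's ray), 0 where there is no reading.
- imaging.camera_model(name): a dict with "intrinsics" (3x3 intrinsics, pixels), "k1" (the pictures are not rectified: a ray, as slopes to the right and down, at radius r is drawn at 1 + k1 r^2 times it, then the intrinsics apply), "world_from_camera" (4x4, takes a point from camera to world coordinates). Camera axes: x right, y up, looking along -z (the intrinsics and any distortion apply to the point x, -y, -z); pixel columns grow to the right and rows downward; lengths in mm; the calibration is good to about 2 mm. A picture is of the moment at which its call begins. camera_model takes no time and is no camera call.
- workorder.sign_off(): hands the job in; it is judged then, once.
The state is a dict: "clock": time; "joint_positions": joint angles; "qvel": joint speeds; "joint_torque": joint torques, N m; "position": TCP position; "tool_rot": TCP orientation; "force": force on the tool from outside, world axes, zero at the start; "torque": the same for the moment, N m; "gripper_width": finger opening in mm; "grip_force": force on a finger pad.
Only numpy, scipy, OpenCV 4.12 (cv2) and the standard library are available. Lean on these libraries where they do the work, as an engineer would, in place of code of your own. Each camera call takes 0.05 s, during which the arm holds its last target. There are 200 camera calls.

### The job

Lay the second course of the glue-up: set the two loose full-length blocks, one lying on the parking deck of the parts well and one stored under its hatch, flat on the glued first course, each centred over one of its two joints and squared up with it, so that the courses are staggered by half a block. To get at the stored block, lift the hatch off its recessed seat, slide it along its channels until it lies wholly on the parking deck, and leave it there, with the well open. Set the blocks down, never let them drop, and leave the off-cuts, tools, bottle and tin where they are.

Things in the scene. Friction and masses are not known exactly. Their poses are not given: they have to be found in the camera images.
- well_box: Fixed wooden parts-well box, 370 (its x) x 178 (y) x 66 high mm; origin under its centre, z up. Along x: end stop to -175, recessed hatch seat -175 to -9, parking deck -9 to 175, end stop. Channels along x on both sides: walls at y=+-75, metal lips reaching in to y=+-65, underside z=62, top z=66: the hatch cannot come out and rises at most 16 mm; it slides when lifted 8 to 16 (best 12).
- well_floor (a point): Middle of the well's floor, at x=-92, y=0, z=9 mm in the box's frame. The well is 140 (x) x 124 (y) mm. Round it runs the hatch's seat, a ledge at z=36.
- deck_mid (a point): Where the middle of the hatch's underside should come to lie: on the parking deck at x=83, y=0, z=44 mm in the box's frame. The deck is 8 mm higher than the seat, and that step holds the seated hatch
- hatch_handle (a point): Grip point of the loose hatch: plywood plate 160 (x) x 144 (y) x 10 mm, with an upright bar handle at its middle, 20 thick (x), 90 long (y), 36 high above the plate. The point is 22 mm above the plate's top, 32 above its underside. Axes as the box's. Seated: x about -92, z=68 in the box's frame; wholly on the deck: x 71 to 95, z=76. Weight 0.2 to 0.45 kg.
- hatch: The same hatch, origin at the centre of its underside, axes as above.
- block_1_center (a point): Centre of a loose beech block 80 (its x) x 45 (y) x 25 (z) mm, 65 g. It starts lying flat on the parking deck, in the hatch's way.
- block_1: The same block, origin at the centre of its underside.
- block_2_center (a point): Centre of the second, identical block, which starts lying flat on the floor of the well, under the closed hatch.
- block_2: The same block, origin at the centre of its underside.
- glue_board: Fixed white-laminated glue-up board 290 (its x) x 200 (y) x 18 mm, origin at the centre of its underside. The first course is glued on it: three fixed blocks 80 x 45 x 25 mm, long sides along x, in a row at y=-30, centred at x=-85, 0 and 85 (5 mm joints), their tops at z=43.
- spot_a (a point): Where the centre of one laid block belongs: over the joint at x=-42.5, y=-30 of the board, 12.5 mm above the first course's top (z=55.5). Axes as the board's: a laid block's long side goes along x, either way round.
- spot_b (a point): The same over the other joint, at x=+42.5. Either block may go on either spot; laid exactly they are 5 mm apart.
- offcut_short_center (a point): Bystander: centre of a loose beech off-cut 45 x 45 x 25 mm lying on the glue-up board beside the first course (about 90 mm from the course's middle line).
- offcut_long_center (a point): Bystander: centre of a loose beech off-cut 135 x 45 x 25 mm lying on the table.
- glue_bottle: Bystander: standing white glue bottle, 52 diameter x 165 mm, between the box and the board; origin at its underside.
- varnish_tin: Bystander: standing tin, 80 diameter x 90 mm, at the back; origin at its underside.
- hammer: Bystander: hammer, 260 mm long, lying near the robot; origin on its underside.
- try_square: Bystander: try square lying on the table near the robot, stock 100 mm, blade 150 mm; origin under the stock.
- tape_measure: Bystander: tape measure 70 x 36 x 62 mm standing at the back; origin at its underside.
There are look-alikes about, which are no part of the job. Leave any pink look-alike of the block_1 alone.

How it is judged (in metres and radians):
On the way, in this order (a step that is already met when the one before it is completed fails the run):
1. the hatch is lifted clear of its seat (more than 6 mm up), still over the well (z of hatch_handle in the frame of well_box above 0.074 m and x of hatch_handle in the frame of well_box below -0.07 m), for 0.05 s.
2. the hatch lies flat and wholly on the parking deck, let go (x of hatch_handle in the frame of well_box above 0.068 m and z of hatch_handle in the frame of well_box below 0.0795 m and angle between hatch_handle's own z axis and vertical below 0.04 rad and linear speed of hatch below 0.02 m/s and contact force between hatch and the fingers below 0.05 N), for 0.1 s.
At the end, for the whole second after the job is handed in: The hatch lies flat on the deck (raised under 3.5 mm), its middle over 68 mm along the box's +x from the box's centre; the two blocks lie flat on the first course, one per joint, centres within 11 mm of the spots, long sides within 0.13 rad of the course; all at rest (x of hatch_handle in the frame of well_box above 0.068 m and z of hatch_handle in the frame of well_box below 0.0795 m and angle between hatch_handle's own z axis and vertical below 0.04 rad and (((distance between block_1_center and spot_a below 0.011 m and angle between the x axis of block_1_center and the x axis of spot_a, either way round below 0.13 rad and angle between block_1_center's own z axis and vertical below 0.06 rad) and (distance between block_2_center and spot_b below 0.011 m and angle between the x axis of block_2_center and the x axis of spot_b, either way round below 0.13 rad and angle between block_2_center's own z axis and vertical below 0.06 rad)) or ((distance between block_1_center and spot_b below 0.011 m and angle between the x axis of block_1_center and the x axis of spot_b, either way round below 0.13 rad and angle between block_1_center's own z axis and vertical below 0.06 rad) and (distance between block_2_center and spot_a below 0.011 m and angle between the x axis of block_2_center and the x axis of spot_a, either way round below 0.13 rad and angle between block_2_center's own z axis and vertical below 0.06 rad))) and linear speed of each of hatch, block_1, block_2 below 0.02 m/s); the robot touches nothing.
It fails at once if an off-cut, a tool, the bottle or the tin is shifted by more than 30 mm (distance of any of offcut_short_center, offcut_long_center, glue_bottle, varnish_tin, hammer, try_square, tape_measure from where it was at the start of the episode above 0.03 m).
It fails at once if block 1 is dropped: it is in free air, touching nothing, more than about 20 mm above the level at which it is laid (height (world z) of block_1_center above 0.078 m and contact force between block_1 and anything else below 0.02 N).
It fails at once if block 2 is dropped: it is in free air, touching nothing, more than about 20 mm above the level at which it is laid (height (world z) of block_2_center above 0.078 m and contact force between block_2 and anything else below 0.02 N).
It also fails if it takes over 72 s, if anything falls off the work surface, if the arm or the gripper's body presses on something with over 40 N, if the wrist force passes 120 N, or if a joint passes its speed limit or range.

## Working session

There is one attempt and no reset: what is moved stays moved. The work goes in short steps, Python scripts to look and compute and a tool call to move; the robot and the scene stay as the last step left them, time stands still between calls to the robot, and variables do not carry over. Pictures are saved under pics/ and viewed, at most 10 in all, crops included, and the job is handed in when it is done.

Besides the shell and the picture viewer there is one more tool, called after "Emit:" in YAML: its name, and indented under it one key for each argument. arm_command: Moves the arm, as the interface text tells. Shift numbers are shares of 0.3 m and turn numbers shares of 360 degrees, none past 1 either way. Its arguments: {"type":"object","properties":{"steps":{"type":"array"},"grip_force":{"type":"number"}},"required":["steps"]}

```bash
ls; mkdir -p pics; cat > h.py <<'E'
import numpy as np, cv2
from station import monitor, imaging, workorder, env
def cam(n):
    p,d=imaging.camera(n); return p,d,imaging.camera_model(n)
def pts(d,m):
    K=np.array(m['intrinsics']);v,u=np.mgrid[0:480,0:640]
    dx=(u-K[0,2])/K[0,0];dy=(v-K[1,2])/K[1,1];x,y=dx.copy(),dy.copy()
    for _ in range(8):
        s=1+m['k1']*(x*x+y*y);x,y=dx/s,dy/s
    P=np.stack([x*d,-y*d,-d,np.ones_like(d)],-1)
    return (P@np.array(m['world_from_camera']).T)[...,:3]
E
python3 - <<'E'
from h import *
for n in('top','side'):
    p,d,m=cam(n); cv2.imwrite(f'pics/{n}0.png',p[...,::-1]); np.savez(f'{n}0.npz',p=p,P=pts(d,m),d=d)
    print(n,np.round(m['world_from_camera'],3).tolist(),m['k1'],np.array(m['intrinsics']).tolist())
print(monitor.observe()); print(env.hold_point_z)
E
```

```text
pics
top [[0.029, 0.994, -0.108, 326.721], [-0.999, 0.031, 0.011, -7.577], [0.014, 0.108, 0.994, 1309.058], [0.0, 0.0, 0.0, 1.0]] -0.17713922046142314 [[596.9164878553358, 0.0, 322.98515314922054], [0.0, 596.9164878553358, 245.09272060648644], [0.0, 0.0, 1.0]]
side [[0.786, 0.333, -0.522, -202.974], [-0.619, 0.421, -0.663, -877.768], [-0.001, 0.844, 0.537, 793.723], [0.0, 0.0, 0.0, 1.0]] -0.07830717830459376 [[512.4606389299395, 0.0, 315.347739977698], [0.0, 512.4606389299395, 234.3816691558695], [0.0, 0.0, 1.0]]
{'clock': 0.1, 'joint_positions': array([-1.2310082 ,  0.46829708, -0.01159949,  1.60356953,  0.00599507,
        1.0713617 , -0.05630882]), 'qvel': array([-0.00078314, -0.00351473, -0.00209631, -0.00187107,  0.00015159,
        0.00243717,  0.00061745]), 'joint_torque': array([ 1.67276583e-03, -5.33515763e+01,  2.18275201e-02, -2.51967967e+01,
        1.15004671e-02,  4.28097585e-03, -4.33094883e-06]), 'position': array([242.65182285, 602.45910858, 230.41266077]), 'tool_rot': array([ 1.90266121e-01,  9.81732225e-01, -7.94758731e-04, -9.66238796e-05]), 'force': array([-0.21055593,  0.52826526, -0.71692138]), 'torque': array([ 0.02887986, -0.04550176,  0.00223525]), 'grip_force': 0.0, 'gripper_width': 85.76149656277316}
18.700000000000003
```

View pics/top0.png

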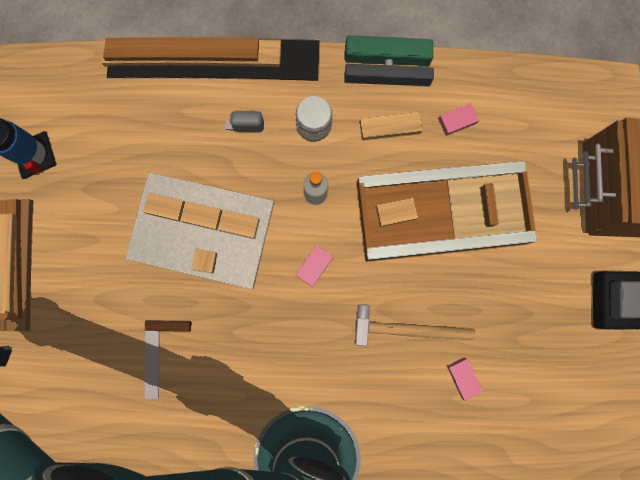

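View pics/side0.png

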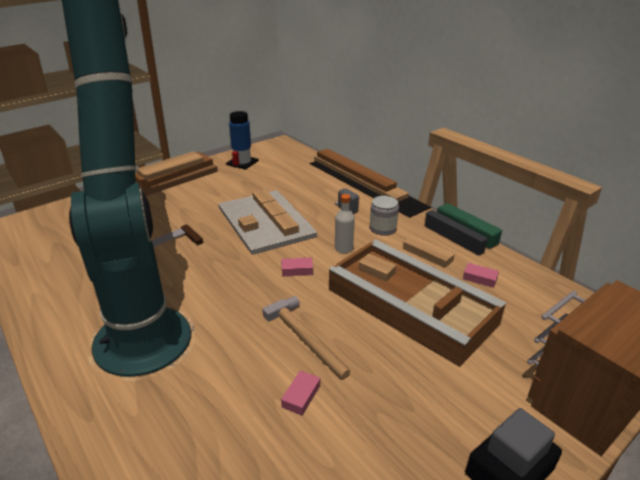

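Top view: the box runs from (360,210) to (535,200), with the hatch at the right (its handle at (489,204)). Block_1 is the tan block on the deck at (397,212). The course blocks are at (163,207), (201,215) and (239,223), with the short off-cut at (204,261). The three pink blocks at (315,265), (465,379) and (459,118) are look-alikes and stay put. The tan piece at (391,125) is the long off-cut.

```bash
cat >> h.py <<'E'
def plane(uv,z,m):
    K=np.array(m['intrinsics']);W=np.array(m['world_from_camera'])
    a=np.atleast_2d(np.array(uv,float));q=(a-K[:2,2])/[K[0,0],K[1,1]];r=q.copy()
    for _ in range(10): r=q/(1+m['k1']*(r**2).sum(1,keepdims=True))
    D=np.c_[r[:,0],-r[:,1],-np.ones(len(r))]@W[:3,:3].T;o=W[:3,3]
    return (o+D*((z-o[2])/D[:,2])[:,None])[:,:2]
def rect(mask,z,m):
    c=max(cv2.findContours(mask.astype(np.uint8),0,cv2.CHAIN_APPROX_NONE)[0],key=cv2.contourArea)[:,0]
    (x,y),s,a=cv2.minAreaRect(plane(c,z,m).astype(np.float32))
    if s[0]<s[1]: s=s[::-1];a+=90
    return np.round([x,y,*s,(a+90)%180-90],1), c.mean(0).round()
E
python3 - <<'E'
from h import *
f=np.load('top0.npz');p=f['p'];P=f['P'];m=imaging.camera_model('top')
h=cv2.cvtColor(p,cv2.COLOR_RGB2HSV);Z=P[...,2]
def box(u0,v0,u1,v1):
    k=np.zeros((480,640),bool);k[v0:v1,u0:u1]=1;return k
for u,v in((397,212),(163,207),(201,215),(239,223),(204,261),(430,212),(470,215),(489,190),(489,205),(440,178),(450,247),(140,250)):print((u,v),P[v,u].round(1),h[v,u])
for nm,k,z in(('b1',box(372,193,425,232)&(Z>58),69),('lipT',box(350,155,545,200)&(h[...,1]<60)&(Z>50),66),('lipB',box(350,220,545,265)&(h[...,1]<60)&(Z>50),66),('course',box(130,175,275,245)&(Z>33),43),('board',box(120,165,280,295)&(Z>10),18),('handle',box(475,175,505,232)&(Z>75),90),('off',box(185,240,225,278)&(Z>33),43),('course_tan',box(130,175,275,245)&(h[...,1]>80)&(Z>33),43),('bottle',box(295,165,335,205)&(Z>100),165)):
    print(nm,k.sum(),*rect(k,z,m),Z[k].mean().round(1))
c=p[185:240,365:430];d=p[185:240,180:280]
cv2.imwrite('pics/crop1.png',cv2.resize(p[150:300,120:545],None,fx=1.85,fy=1.85,interpolation=2)[...,::-1])
E
```

```text
(397, 212) [ 536.4 -175.    73.1] [ 16 135 193]
(163, 207) [536.9 327.5  45.1] [ 16 135 191]
(201, 215) [521.4 242.7  46.5] [ 16 136 188]
(239, 223) [507.  160.1  42.7] [ 15 134 192]
(204, 261) [422.5 230.9  47.3] [ 16 133 197]
(430, 212) [ 543.1 -250.    48.6] [ 14 169 161]
(470, 215) [ 539.9 -338.7   46.9] [ 17 113 191]
(489, 190) [ 589.1 -370.8   83.8] [ 14 171 152]
(489, 205) [ 557.4 -371.6   79.8] [ 14 170 159]
(440, 178) [ 615.3 -268.5   64.1] [ 28  19 198]
(450, 247) [ 466.4 -290.1   66.8] [ 27  22 211]
(140, 250) [444.  379.9  20.8] [ 17  37 181]
b1 839 [ 538.  -175.2   83.8   46.7  -76. ] [397. 212.] 79.0
lipT 1785 [ 625.1 -275.3  368.2   25.   -82.4] [441. 174.] 70.2
lipB 1911 [ 472.3 -296.2  369.    25.6  -82. ] [451. 245.] 72.5
course 2398 [522.7 244.7 251.   48.4  79. ] [202. 215.] 63.1
board 11787 [493.9 251.  291.9 200.5  78.4] [200. 230.] 33.4
handle 419 [ 557.2 -372.3   88.6   23.     7.1] [491. 204.] 99.2
off 434 [423.7 232.4  45.9  43.5  81.3] [204. 261.] 66.5
course_tan 2347 [522.4 245.1 250.3  46.2  78.4] [202. 215.] 52.8
bottle 451 [570.6  -1.6  46.2  44.7  46.3] [315. 184.] 137.6
```

View pics/crop1.png

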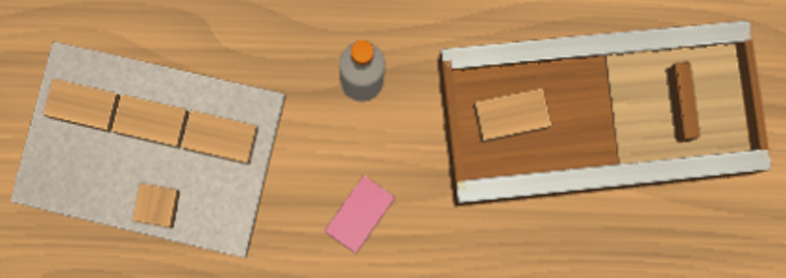

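The crop confirms the block: at (397,212) in the full picture, a tan 80x45 on the brown deck, is the only non-pink loose full-length block. Box centre ≈ (548.7,-285.7), with +x at 97.8°. Course centre ≈ (522.6,244.9), at 78.4°. Block_1 is at (538,-175), at 104°.

Emit:
arm_command:
  steps:
    - [[0.062,-0.162,0],[0,0,-0.0094],0]
    - [[0.062,-0.162,0],[0,0,-0.0094],0]
    - [[0.062,-0.162,0],[0,0,-0.0094],0]
    - [[0.062,-0.162,0],[0,0,-0.0094],0]
    - [[0.062,-0.162,0],[0,0,-0.0094],0]
    - [[0.062,-0.162,0],[0,0,-0.0094],0]
    - [[0.062,-0.162,0],[0,0,-0.0094],0]
    - [[0.062,-0.162,0],[0,0,-0.0094],0]
  grip_force: 40

```text
clock: 1.1
position: [391.9, 212.4, 231.2]
tool_rot: [0.416, 0.91, 0.0, -0.0]
force: [0.6, -0.3, 0.4]
gripper_width: 85.5
grip_force: 0.0
```

Emit:
arm_command:
  steps:
    - [[0.062,-0.162,0],[0,0,-0.0094],0.1]
    - [[0.062,-0.162,0],[0,0,-0.0094],0.2]
    - [[0.062,-0.162,0],[0,0,-0.0094],0.25]
    - [[0.062,-0.162,0],[0,0,-0.0094],0.25]
    - [[0.062,-0.162,0],[0,0,-0.0094],0.25]
    - [[0.062,-0.162,0],[0,0,-0.0094],0.25]
    - [[0.062,-0.162,0],[0,0,-0.0094],0.25]
    - [[0.062,-0.162,0],[0,0,-0.0094],0.25]

```text
clock: 2.1
position: [540.7, -176.0, 231.0]
tool_rot: [0.617, 0.787, 0.0, -0.0]
force: [0.6, 0.8, -0.5]
gripper_width: 64.2
grip_force: 0.0
```

Emit:
arm_command:
  steps:
    - [[0,0,0],[0,0,0],0.25]
    - [[0,0,0],[0,0,0],0.25]

```text
clock: 2.35
position: [539.9, -174.0, 230.7]
tool_rot: [0.616, 0.788, -0.0, -0.001]
force: [-0.2, 1.2, 1.1]
gripper_width: 63.7
grip_force: 0.0
```

Emit:
arm_command:
  steps:
    - [[-0.006,-0.004,-0.1],[0,0,0],0.25]
    - [[0,0,-0.1],[0,0,0],0.25]
    - [[0,0,-0.1],[0,0,0],0.25]
    - [[0,0,-0.1],[0,0,0],0.25]
    - [[0,0,-0.1],[0,0,0],0.25]
    - [[0,0,-0.06],[0,0,0],0.25]
    - [[0,0,-0.055],[0,0,0],0.25]
    - [[0,0,0],[0,0,0],0.25]

```text
clock: 3.35
position: [538.1, -175.3, 46.0]
tool_rot: [0.616, 0.788, -0.0, -0.001]
force: [-0.4, 0.2, 1.0]
gripper_width: 64.1
grip_force: 0.0
```

Emit:
arm_command:
  steps:
    - [[0,0,0],[0,0,0],0.6]
    - [[0,0,0],[0,0,0],0.6]
    - [[0,0,0],[0,0,0],0.6]
    - [[0,0,0],[0,0,0],0.6]

```text
clock: 3.85
position: [539.4, -176.1, 47.8]
tool_rot: [0.616, 0.788, 0.0, 0.001]
force: [-0.6, 1.2, 5.8]
gripper_width: 43.9
grip_force: 43.3
```

Emit:
arm_command:
  steps:
    - [[0,0,0.05],[0,0,0],0.6]
    - [[0,0,0.09],[0,0,0],0.6]
    - [[0,0,0.1],[0,0,0],0.6]
    - [[0,0,0.1],[0,0,0],0.6]
    - [[0,0,0.1],[0,0,0],0.6]
    - [[0,0,0.1],[0,0,0],0.6]
    - [[0,0,0.06],[0,0,0],0.6]
    - [[0,0,0],[0,0,0],0.6]

```text
clock: 4.85
position: [539.2, -175.9, 228.0]
tool_rot: [0.616, 0.788, 0.001, 0.001]
force: [0.2, -0.1, -1.1]
gripper_width: 44.1
grip_force: 42.5
```

Emit:
arm_command:
  steps:
    - [[-0.002,0.128,0],[0,0,-0.0059],0.6]
    - [[-0.002,0.128,0],[0,0,-0.0059],0.6]
    - [[-0.002,0.128,0],[0,0,-0.0059],0.6]
    - [[-0.002,0.128,0],[0,0,-0.0059],0.6]
    - [[-0.002,0.128,0],[0,0,-0.0059],0.6]
    - [[-0.002,0.128,0],[0,0,-0.0059],0.6]

```text
clock: 5.6
position: [534.0, 55.7, 225.4]
tool_rot: [0.7, 0.714, -0.001, -0.001]
force: [0.7, 0.2, -0.0]
gripper_width: 44.5
grip_force: 42.4
```

Emit:
arm_command:
  steps:
    - [[-0.002,0.128,0],[0,0,-0.0059],0.6]
    - [[-0.002,0.128,0],[0,0,-0.0059],0.6]
    - [[-0.002,0.128,0],[0,0,-0.0059],0.6]
    - [[-0.002,0.128,0],[0,0,-0.0059],0.6]
    - [[-0.002,0.128,0],[0,0,-0.0059],0.6]
    - [[-0.002,0.128,0],[0,0,-0.0059],0.6]
    - [[0,0,0],[0,0,0],0.6]
    - [[0,0,0],[0,0,0],0.6]

```text
clock: 6.6
position: [530.9, 283.8, 225.5]
tool_rot: [0.775, 0.632, -0.001, 0.0]
force: [-0.8, -0.8, -1.6]
gripper_width: 44.2
grip_force: 42.4
```

Emit:
arm_command:
  steps:
    - [[0,0.009,-0.1],[0,0,0],0.6]
    - [[0,0,-0.1],[0,0,0],0.6]
    - [[0,0,-0.1],[0,0,0],0.6]
    - [[0,0,-0.1],[0,0,0],0.6]
    - [[0,0,-0.1],[0,0,0],0.6]
    - [[0,0,0],[0,0,0],0.6]
    - [[0,0,0],[0,0,0],0.6]

```text
clock: 7.48
position: [532.3, 286.8, 77.8]
tool_rot: [0.775, 0.632, 0.001, 0.0]
force: [0.4, -0.4, -0.4]
gripper_width: 44.0
grip_force: 42.4
```

```bash
python3 - <<'E'
from h import *
a=cam('side')[0];t=cam('top')[0]
a=cv2.resize(a[150:270,190:350],(640,480));t=cv2.resize(t[150:300,110:290],(640,533))[:480]
cv2.imwrite('pics/c2.png',cv2.resize(np.hstack([a,t]),(800,300))[...,::-1])
print(monitor.observe()['position'])
E
```

```text
[532.50434541 287.60064796  78.32065384]
```

View pics/c2.png

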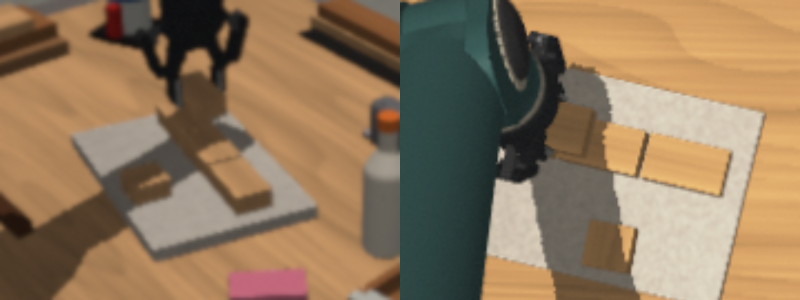

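The block hangs square over the joint (side view, block at about (200,95) in the crop; the off-cut is clear). Lowering.

Emit:
arm_command:
  steps:
    - [[-0.004,-0.003,-0.05],[0,0,0],0.6]
    - [[0,0,-0.035],[0,0,0],0.6]
    - [[0,0,-0.01],[0,0,0],0.6]
    - [[0,0,0],[0,0,0],0.6]
    - [[0,0,0],[0,0,0],0.6]

```text
clock: 8.2
position: [530.5, 286.8, 48.5]
tool_rot: [0.775, 0.632, 0.0, 0.0]
force: [-0.2, 0.3, -0.6]
gripper_width: 44.4
grip_force: 42.5
```

Emit:
arm_command:
  steps:
    - [[0,0,-0.006],[0,0,0],0.6]
    - [[0,0,-0.006],[0,0,0],0.6]
    - [[0,0,0],[0,0,0],0.6]

```text
clock: 8.57
position: [530.6, 287.0, 46.8]
tool_rot: [0.775, 0.632, 0.0, -0.0]
force: [-5.1, -2.6, 14.5]
gripper_width: 44.4
grip_force: 44.3
```

Emit:
arm_command:
  steps:
    - [[0,0,0.006],[0,0,0],0.4]
    - [[0,0,0],[0,0,0],0.25]
    - [[0,0,0],[0,0,0],0.25]
    - [[0,0,0.05],[0,0,0],0.25]
    - [[0,0,0.1],[0,0,0],0.25]
    - [[0,0,0.15],[0,0,0],0.25]
    - [[0,0,0.15],[0,0,0],0.1]
    - [[0,0,0.15],[0,0,0],0]

```text
clock: 9.57
position: [530.2, 286.6, 228.9]
tool_rot: [0.775, 0.632, 0.0, 0.0]
force: [0.6, 0.9, 0.3]
gripper_width: 85.3
grip_force: 0.0
```

Emit:
arm_command:
  steps:
    - [[0.007,-0.158,0],[0,0,-0.014],0]
    - [[0.007,-0.158,0],[0,0,-0.014],0]
    - [[0.007,-0.158,0],[0,0,-0.014],0]
    - [[0.007,-0.158,0],[0,0,-0.014],0]
    - [[0.007,-0.158,0],[0,0,-0.014],0]
    - [[0.007,-0.158,0],[0,0,-0.014],0]
    - [[0.007,-0.158,0],[0,0,-0.014],0]

```text
clock: 10.45
position: [545.0, -46.6, 227.5]
tool_rot: [0.93, 0.366, 0.001, -0.0]
force: [0.1, 0.9, -1.5]
gripper_width: 85.6
grip_force: 0.0
```

Emit:
arm_command:
  steps:
    - [[0.007,-0.158,0],[0,0,-0.014],0]
    - [[0.007,-0.158,0],[0,0,-0.014],0]
    - [[0.007,-0.158,0],[0,0,-0.014],0]
    - [[0.007,-0.158,0],[0,0,-0.014],0]
    - [[0.007,-0.158,0],[0,0,-0.014],0]
    - [[0.007,-0.158,0],[0,0,-0.014],0]
    - [[0.007,-0.158,0],[0,0,-0.014],0]
    - [[0,0,0],[0,0,0],0]

```text
clock: 11.45
position: [557.5, -381.6, 227.4]
tool_rot: [0.998, 0.065, -0.0, 0.002]
force: [-0.4, -0.3, -0.4]
gripper_width: 85.5
grip_force: 0.0
```

```bash
python3 - <<'E'
from h import *
p,d,m=cam('top');Z=pts(d,m)[...,2]
k=np.zeros((480,640),bool);k[165:250,125:280]=1
print(rect(k&(Z>59),68,m)); print(monitor.observe()['position'],monitor.observe()['tool_rot'],monitor.observe()['joint_positions'].round(2))
E
```

```text
(array([530.8, 285.7,  83.4,  46.8,  78. ]), array([179., 208.]))
[ 558.55549447 -378.77139017  227.03227799] [ 9.97741092e-01  6.71750843e-02 -1.61505834e-04  4.42705857e-04] [-0.03  0.64  0.88  1.58 -0.53  1.17 -0.47]
```

Block 1 lies at (530.8,285.7), 78°, within 1 mm of spot_b. Now the hatch handle.

Emit:
arm_command:
  steps:
    - [[0.003,0.011,-0.1],[0,0,0],0]
    - [[0,0,-0.1],[0,0,0],0]
    - [[0,0,-0.1],[0,0,0],0]
    - [[0,0,-0.1],[0,0,0],0]
    - [[0,0,-0.1],[0,0,0],0]
    - [[0,0,-0.05],[0,0,0],0]
    - [[0,0,-0.035],[0,0,0],0]
    - [[0,0,0],[0,0,0],0]

```text
clock: 12.5
position: [560.8, -373.2, 51.1]
tool_rot: [0.998, 0.069, -0.0, -0.0]
force: [-0.5, 0.3, -0.6]
gripper_width: 85.5
grip_force: 0.0
```

Emit:
arm_command:
  steps:
    - [[0,0,0],[0,0,0],1]
    - [[0,0,0],[0,0,0],1]
    - [[0,0,0],[0,0,0],1]
    - [[0,0,0],[0,0,0],1]
    - [[0,0,0],[0,0,0],1]
    - [[0,0,0],[0,0,0],1]

```text
clock: 13.25
position: [561.5, -375.3, 51.9]
tool_rot: [0.998, 0.068, 0.001, 0.002]
force: [2.8, -5.1, 1.2]
gripper_width: 19.6
grip_force: 45.5
```

Emit:
arm_command:
  steps:
    - [[0,0,0],[0,0,0],1]
    - [[0,0,0.014],[0,0,0],1]
    - [[0,0,0.014],[0,0,0],1]
    - [[0,0,0.013],[0,0,0],1]
    - [[0,0,0],[0,0,0],1]
    - [[0,0,0],[0,0,0],1]
  grip_force: 70

```text
clock: 14.0
position: [560.3, -372.6, 62.8]
tool_rot: [0.998, 0.069, -0.0, -0.001]
force: [-0.8, 0.1, -3.0]
gripper_width: 18.9
grip_force: 72.3
```

Emit:
arm_command:
  steps:
    - [[-0.005,0.035,0],[0,0,0],1]
    - [[-0.0095,0.07,0],[0,0,0],1]
    - [[-0.0095,0.07,0],[0,0,0],1]
    - [[-0.0095,0.07,0],[0,0,0],1]
    - [[-0.0095,0.07,0],[0,0,0],1]
    - [[-0.0095,0.07,0],[0,0,0],1]
    - [[-0.0095,0.07,0],[0,0,0],1]
    - [[-0.0095,0.07,0],[0,0,0],1]

```text
clock: 15.0
position: [538.9, -213.9, 63.4]
tool_rot: [0.998, 0.069, 0.0, -0.0]
force: [0.4, 0.4, -2.4]
gripper_width: 19.0
grip_force: 72.3
```

Emit:
arm_command:
  steps:
    - [[-0.005,0.04,0],[0,0,0],1]
    - [[0,0,0],[0,0,0],1]
    - [[0,0,0],[0,0,0],1]

```text
clock: 15.38
position: [537.7, -204.9, 63.6]
tool_rot: [0.998, 0.068, 0.0, 0.001]
force: [0.2, -0.9, -3.4]
gripper_width: 19.2
grip_force: 72.3
```

Emit:
arm_command:
  steps:
    - [[0,0,-0.007],[0,0,0],1]
    - [[0,0,-0.007],[0,0,0],1]
    - [[0,0,0],[0,0,0],1]

```text
clock: 15.75
position: [537.5, -204.9, 59.8]
tool_rot: [0.998, 0.068, 0.0, -0.0]
force: [-3.6, 0.4, 6.0]
gripper_width: 18.9
grip_force: 73.6
```

Emit:
arm_command:
  steps:
    - [[0,0,0],[0,0,0],0.6]
    - [[0,0,0],[0,0,0],0]
    - [[0,0,0],[0,0,0],0]
    - [[0,0,0.05],[0,0,0],0]
    - [[0,0,0.1],[0,0,0],0]
    - [[0,0.1,0.15],[0,0,0],0]
    - [[-0.1,0.15,0.15],[0,0,0],0]
    - [[-0.1,0.2,0.1],[0,0,0],0]
  grip_force: 40

```text
clock: 16.75
position: [485.4, -83.2, 216.7]
tool_rot: [0.998, 0.067, 0.001, 0.0]
force: [0.2, 2.3, 1.0]
gripper_width: 85.8
grip_force: 0.0
```

```bash
python3 - <<'E'
from h import *
p,d,m=cam('top');P=pts(d,m);Z=P[...,2]
np.savez('top1.npz',p=p,P=P)
cv2.imwrite('pics/c3.png',cv2.resize(p[150:275,345:550],None,fx=3.5,fy=3.5)[...,::-1])
h=cv2.cvtColor(p,cv2.COLOR_RGB2HSV)
k=np.zeros((480,640),bool);k[150:275,345:550]=1
print('handle',rect(k&(Z>79),90,m))
s=monitor.observe();print(s['position'],s['tool_rot'])
E
```

```text
handle (array([ 534.1, -141.3,  261.1,  153.8,    1.4]), array([376., 212.]))
[483.71701735 -72.9701612  217.20139884] [ 9.97252875e-01  7.39794202e-02  4.26206013e-05 -3.70757837e-03]
```

View pics/c3.png

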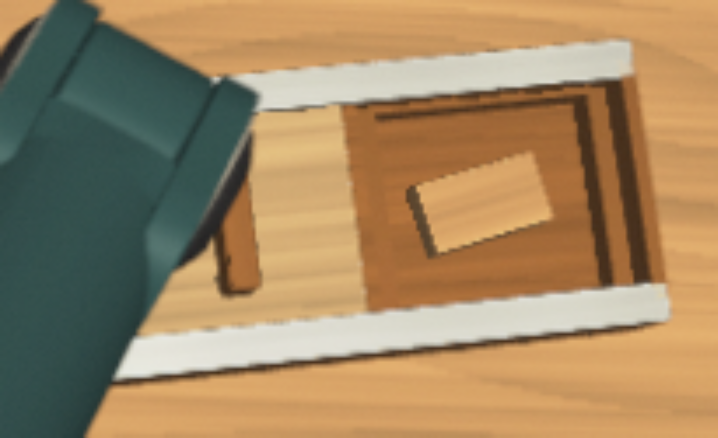

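The well is open and the hatch is on the deck (edge at crop x≈355). Block 2 lies free in the well at crop (483,203), full-picture (483,208).

```bash
python3 - <<'E'
from h import *
f=np.load('top1.npz');p=f['p'];m=imaging.camera_model('top');h=cv2.cvtColor(p,cv2.COLOR_RGB2HSV)
k=np.zeros((480,640),bool);k[188:228,455:508]=1
print(rect(k&(h[...,2]>172),34,m),(k&(h[...,2]>172)).sum())
e=np.array([-.136,.991]);
for q in((447,200),(449,225)): print('hatch edge box x',(plane(q,54,m)[0]-[548.7,-285.7])@e)
E
```

```text
(array([ 564.9, -380.6,   97.7,   47.3,  -71.4]), array([486., 206.])) 868
hatch edge box x -3.23216530871814
hatch edge box x -0.29758917027509185
```

```bash
python3 - <<'E'
from h import *
f=np.load('top1.npz');p=f['p'];m=imaging.camera_model('top');h=cv2.cvtColor(p,cv2.COLOR_RGB2HSV)
c=np.array([(413,187),(530,152),(553,216),(437,254)])/3.5+[345,150]-.35
print(plane(c,34,m).round(1),cv2.minAreaRect(plane(c,34,m).astype(np.float32)))
k=np.zeros((480,640),np.uint8);k[190:226,460:504]=1
k&=(h[...,2]>172).astype(np.uint8);k=cv2.morphologyEx(k,cv2.MORPH_OPEN,np.ones((7,7)))
print(rect(k,34,m),k.sum())
E
```

```text
[[ 568.  -325.6]
 [ 593.5 -401.7]
 [ 553.  -416.3]
 [ 526.  -340.9]] ((560.4971313476562, -370.94293212890625), (44.709598541259766, 80.37434387207031), 19.649160385131836)
(array([ 561. , -372.5,   80.1,   44.8,  -70.9]), array([483., 207.])) 687
```

Emit:
arm_command:
  steps:
    - [[0.021,-0.083,0.02],[0,0,0.0234],0.1]
    - [[0.021,-0.083,0],[0,0,0.0234],0.2]
    - [[0.021,-0.083,0],[0,0,0.0234],0.25]
    - [[0.021,-0.083,0],[0,0,0.0234],0.25]
    - [[0.021,-0.083,0],[0,0,0.0234],0.25]
    - [[0.021,-0.083,0],[0,0,0.0234],0.25]

```text
clock: 17.55
position: [523.3, -233.5, 221.5]
tool_rot: [0.872, 0.49, 0.0, 0.0]
force: [-0.3, -0.2, 0.2]
gripper_width: 64.1
grip_force: 0.0
```

Emit:
arm_command:
  steps:
    - [[0.021,-0.083,0],[0,0,0.0234],0.25]
    - [[0.021,-0.083,0],[0,0,0.0234],0.25]
    - [[0.021,-0.083,0],[0,0,0.0234],0.25]
    - [[0.021,-0.083,0],[0,0,0.0234],0.25]
    - [[0.021,-0.083,0],[0,0,0.0234],0.25]
    - [[0.021,-0.083,0],[0,0,0.0234],0.25]
    - [[0,0,0],[0,0,0],0.25]
    - [[0,0,0],[0,0,0],0.25]

```text
clock: 18.55
position: [560.8, -381.1, 220.8]
tool_rot: [0.582, 0.813, 0.0, -0.0]
force: [-0.8, 0.4, -0.0]
gripper_width: 64.1
grip_force: 0.0
```

Emit:
arm_command:
  steps:
    - [[0,0.031,-0.1],[0,0,0],0.25]
    - [[0,0,-0.1],[0,0,0],0.25]
    - [[0,0,-0.1],[0,0,0],0.25]
    - [[0,0,-0.1],[0,0,0],0.25]
    - [[0,0,-0.1],[0,0,0],0.25]
    - [[0,0,0],[0,0,0],0.25]
    - [[0,0,0],[0,0,0],0.25]

```text
clock: 19.42
position: [561.8, -372.3, 71.9]
tool_rot: [0.581, 0.814, 0.0, 0.001]
force: [0.4, 0.4, 0.5]
gripper_width: 63.9
grip_force: 0.0
```

Going down to about TCP z 12 (3 mm above the floor) and closing.

Emit:
arm_command:
  steps:
    - [[-0.002,0,-0.08],[0,0,0],0.25]
    - [[0,0,-0.08],[0,0,0],0.25]
    - [[0,0,-0.037],[0,0,0],0.25]
    - [[0,0,0],[0,0,0],0.25]
    - [[0,0,0],[0,0,0],0.25]

```text
clock: 20.05
position: [560.7, -372.9, 11.9]
tool_rot: [0.581, 0.814, -0.0, 0.0]
force: [-0.4, -0.7, -0.4]
gripper_width: 64.0
grip_force: 0.0
```

Emit:
arm_command:
  steps:
    - [[0,0,0],[0,0,0],0.6]
    - [[0,0,0],[0,0,0],0.6]
    - [[0,0,0],[0,0,0],0.6]
    - [[0,0,0],[0,0,0],0.6]

```text
clock: 20.55
position: [561.2, -372.8, 12.3]
tool_rot: [0.581, 0.814, 0.0, 0.001]
force: [0.4, -0.3, 5.7]
gripper_width: 44.5
grip_force: 43.4
```

Emit:
arm_command:
  steps:
    - [[0,0,0.04],[0,0,0],0.6]
    - [[0,0,0.09],[0,0,0],0.6]
    - [[0,0,0.1],[0,0,0],0.6]
    - [[0,0,0.12],[0,0,0],0.6]
    - [[0,0,0.12],[0,0,0],0.6]
    - [[0,0,0.12],[0,0,0],0.6]
    - [[0,0,0.1],[0,0,0],0.6]
    - [[0,0,0.03],[0,0,0],0.6]

```text
clock: 21.55
position: [560.8, -373.1, 229.7]
tool_rot: [0.581, 0.814, 0.0, 0.002]
force: [-0.0, -0.0, -1.1]
gripper_width: 44.4
grip_force: 42.7
```

Emit:
arm_command:
  steps:
    - [[-0.011,0.137,0],[0,0,-0.006],0.6]
    - [[-0.011,0.137,0],[0,0,-0.006],0.6]
    - [[-0.011,0.137,0],[0,0,-0.006],0.6]
    - [[-0.011,0.137,0],[0,0,-0.006],0.6]
    - [[-0.011,0.137,0],[0,0,-0.006],0.6]
    - [[-0.011,0.137,0],[0,0,-0.006],0.6]
    - [[-0.011,0.137,0],[0,0,-0.006],0.6]

```text
clock: 22.42
position: [536.2, -83.3, 226.4]
tool_rot: [0.683, 0.73, -0.001, -0.001]
force: [0.4, 0.9, -0.8]
gripper_width: 44.1
grip_force: 42.7
```

Emit:
arm_command:
  steps:
    - [[-0.011,0.137,0],[0,0,-0.006],0.6]
    - [[-0.011,0.137,0],[0,0,-0.006],0.6]
    - [[-0.011,0.137,0],[0,0,-0.006],0.6]
    - [[-0.011,0.137,0],[0,0,-0.006],0.6]
    - [[-0.011,0.137,0],[0,0,-0.006],0.6]
    - [[-0.011,0.137,0],[0,0,-0.006],0.6]
    - [[-0.011,0.137,0],[0,0,-0.006],0.6]
    - [[0,0,0],[0,0,0],0.6]

```text
clock: 23.42
position: [512.4, 206.7, 226.0]
tool_rot: [0.771, 0.637, -0.001, -0.001]
force: [-0.3, -0.1, -1.5]
gripper_width: 43.9
grip_force: 42.7
```

Emit:
arm_command:
  steps:
    - [[0,0,0],[0,0,0],0.6]

```text
clock: 23.55
position: [513.7, 202.0, 226.6]
tool_rot: [0.773, 0.634, -0.001, 0.0]
force: [0.3, -0.5, -0.2]
gripper_width: 44.3
grip_force: 42.7
```

Emit:
arm_command:
  steps:
    - [[0.001,0,-0.1],[0,0,0],0.6]
    - [[0,0,-0.1],[0,0,0],0.6]
    - [[0,0,-0.1],[0,0,0],0.6]
    - [[0,0,-0.1],[0,0,0],0.6]
    - [[0,0,-0.1],[0,0,0],0.6]
    - [[0,0,0],[0,0,0],0.6]
    - [[0,0,0],[0,0,0],0.6]

```text
clock: 24.42
position: [515.3, 202.0, 78.4]
tool_rot: [0.774, 0.634, 0.0, 0.0]
force: [0.6, -0.2, -0.5]
gripper_width: 44.2
grip_force: 42.7
```

```bash
python3 - <<'E'
from h import *
a=cam('side')[0];t=cam('top')[0]
a=cv2.resize(a[150:270,190:350],(640,480));t=cv2.resize(t[150:300,110:290],(640,533))[:480]
cv2.imwrite('pics/c4.png',cv2.resize(np.hstack([a,t]),(800,300))[...,::-1])
print(monitor.observe()['position'])
E
```

```text
[515.5425214  202.76100093  78.87012103]
```

View pics/c4.png

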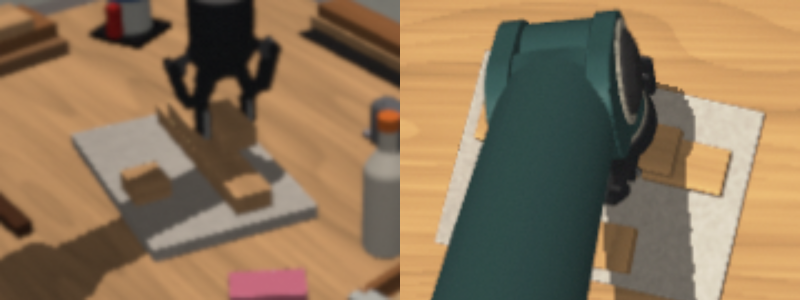

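The block hangs level over the near joint (side crop (232,125)) and is aligned with the course. Lowering.

Emit:
arm_command:
  steps:
    - [[-0.002,0,-0.05],[0,0,0],0.6]
    - [[0,0,-0.035],[0,0,0],0.6]
    - [[0,0,-0.01],[0,0,0],0.6]
    - [[0,0,0],[0,0,0],0.6]
    - [[0,0,0],[0,0,0],0.6]

```text
clock: 25.15
position: [514.2, 202.9, 49.1]
tool_rot: [0.773, 0.634, 0.0, 0.0]
force: [0.3, -0.5, -0.6]
gripper_width: 44.3
grip_force: 42.7
```

Emit:
arm_command:
  steps:
    - [[0,0,-0.006],[0,0,0],0.6]
    - [[0,0,-0.005],[0,0,0],0.6]
    - [[0,0,0],[0,0,0],0.6]

```text
clock: 25.52
position: [514.1, 203.0, 46.3]
tool_rot: [0.773, 0.634, 0.0, -0.0]
force: [-1.8, 0.2, 4.8]
gripper_width: 44.3
grip_force: 43.3
```

Emit:
arm_command:
  steps:
    - [[0,0,0.002],[0,0,0],0.4]
    - [[0,0,0],[0,0,0],0.25]
    - [[0,0,0],[0,0,0],0.25]
    - [[0,0,0.05],[0,0,0],0.25]
    - [[0,0,0.1],[0,0,0],0.25]
    - [[0,0,0.15],[0,0,0],0.25]
    - [[0,0,0.15],[0,0,0],0.25]
    - [[0,0,0.15],[0,0,0],0.25]

```text
clock: 26.52
position: [513.9, 202.6, 228.8]
tool_rot: [0.773, 0.634, 0.0, 0.0]
force: [-0.0, 0.7, -0.1]
gripper_width: 64.2
grip_force: 0.0
```

Emit:
arm_command:
  steps:
    - [[-0.05,-0.15,0],[0,0,0],0.25]
    - [[-0.05,-0.15,0],[0,0,0],0.25]
    - [[-0.05,-0.15,0],[0,0,0],0.25]
    - [[-0.05,-0.15,0],[0,0,0],0.25]
    - [[0,-0.1,0],[0,0,0],0.25]
    - [[0,0,0],[0,0,0],0.25]
    - [[0,0,0],[0,0,0],0.25]
    - [[0,0,0],[0,0,0],0.25]

```text
clock: 27.52
position: [454.0, -6.0, 226.4]
tool_rot: [0.773, 0.635, 0.0, -0.0]
force: [-0.3, 1.2, 0.0]
gripper_width: 64.1
grip_force: 0.0
```

```bash
python3 - <<'E'
from h import *
p,d,m=cam('top');Z=pts(d,m)[...,2]
def box(u0,v0,u1,v1):
    k=np.zeros((480,640),bool);k[v0:v1,u0:u1]=1;return k
k=(box(125,165,280,248)&(Z>57)).astype(np.uint8)
print('pair',rect(k,68,m),k.sum())
k2=cv2.erode(k,np.ones((3,3)));n,l=cv2.connectedComponents(k2)
for i in range(1,n): print(rect(cv2.dilate((l==i).astype(np.uint8),np.ones((3,3))),68,m),(l==i).sum())
hd=cv2.morphologyEx((box(390,170,450,245)&(Z>72)).astype(np.uint8),cv2.MORPH_OPEN,np.ones((3,3)));print('handle',rect(hd,90,m))
cv2.imwrite('pics/c5.png',cv2.resize(p[100:400,100:550],(800,533))[...,::-1])
E
```

```text
pair (array([522.4, 244.8, 166.8,  46.8,  78.3]), array([198., 213.])) 1845
(array([531. , 285.6,  83.2,  46.8,  78.5]), array([179., 209.])) 690
(array([529.3,  76.6,  59.8,   6.3,   2.2]), array([278., 212.])) 43
(array([513.8, 202.8,  81. ,  46.3,  79. ]), array([218., 217.])) 685
handle (array([ 534.8, -203. ,   90.1,   23. ,    7.2]), array([411., 212.]))
```

View pics/c5.png

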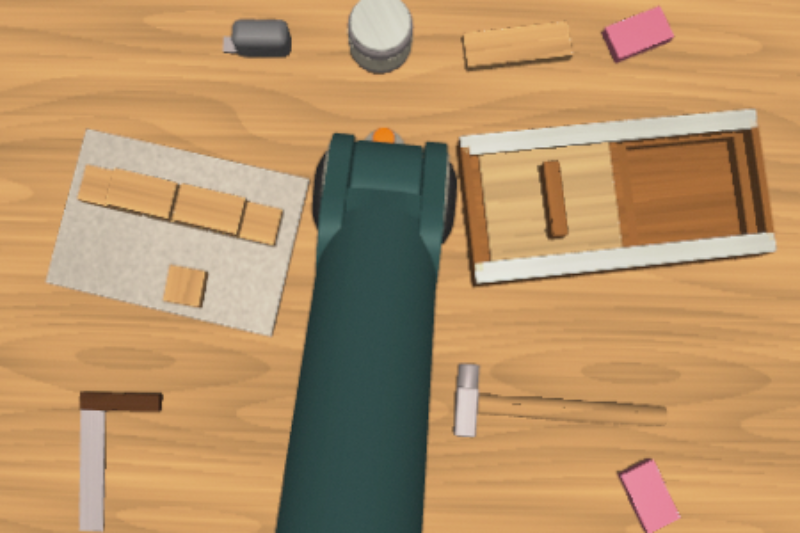

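Both blocks lie squared over the joints (crop (140,193) and (209,208)), within 1 mm of the spots by measurement. The hatch is on the deck at box x ≈ 82, the well is open, and nothing else has moved.

```bash
python3 -c "
from station import workorder
print(workorder.sign_off())"
```

```text
the job is handed in; nothing more can be done
None
```

The job is handed in at about 28 s, with no verdict returned: both blocks lie within about 1 mm of their spots and squared to the course, the hatch lies on the parking deck (box x about 82 mm) with the well open, and no bystander looked moved in the last picture.

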